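Lay a standing carton down in the reader's frame and record it

TASK

The tall carton stands on end on the black rubber mat, at the edge of the white taped frame. Push it over near its top so that it topples into the frame and lies on its side inside it, no part reaching beyond the tape; then press the round key on the key box right down and let it come up again, so that the reader records the carton. Do not pick up or lift the carton, and leave everything else where it stands.

Things in the scene. Friction and masses are not known exactly. Their poses are not given: they have to be found in the camera images.
- carton: the carton to lay down: plain cardboard box, 64 x 64 mm, 160 mm high as it stands, a paper label on each of its four tall sides, 0.3 to 0.6 kg. It stands on the mat, across the tape at the middle of the frame's near edge (station -x) or of its left edge (station +y), within 6 degrees of square to the frame. Origin: centre of its underside; z up its height, x and y square to its sides
- carton_mid (a point): centre of the carton, 80 mm above its underside. Pushed on a side above about 90 mm the carton tips over its opposite lower edge and does not slide; past 22 degrees of lean it falls by itself. Tipped straight towards the frame's middle it lands with its length about central in the frame
- foot_e0 (a point): one of the carton's eight corners: underside (z = 0), at carton x, y = -32, -32 mm
- foot_e1 (a point): one of the carton's eight corners: underside (z = 0), at carton x, y = +32, -32 mm
- foot_e2 (a point): one of the carton's eight corners: underside (z = 0), at carton x, y = +32, +32 mm
- foot_e3 (a point): one of the carton's eight corners: underside (z = 0), at carton x, y = -32, +32 mm
- head_e0 (a point): one of the carton's eight corners: top (z = 160 mm), at carton x, y = -32, -32 mm
- head_e1 (a point): one of the carton's eight corners: top (z = 160 mm), at carton x, y = +32, -32 mm
- head_e2 (a point): one of the carton's eight corners: top (z = 160 mm), at carton x, y = +32, +32 mm
- head_e3 (a point): one of the carton's eight corners: top (z = 160 mm), at carton x, y = -32, +32 mm
- station: fixed reading station: black rubber mat 330 x 325 mm, 3 mm thick, and off its far left corner a foot (110 x 150 mm, 14 mm high), a slim column at x, y = 215, 170 mm and a grey reader head (up to 0.37 m high, within x 115 to 240 and y 80 to 200 mm). Origin: on the desk under the frame's centre; x away from the robot, y to the left, along the frame's sides
- frame (a point): centre of the white taped frame, on the mat's surface (3 mm above the desk). The frame is square, of 12 mm tape: 210 x 210 mm inside, 234 x 234 mm over the tape, sides along the station's x and y
- keybox: fixed grey key box on the desk at the right of the mat, 80 x 80 mm and 34 mm high, with one round key in its top. Origin: centre of its underside
- key_top (a point): centre of the top of the round black key, 36 mm across, 46 mm above the desk when up; pressed straight down
- key (a joint): travel of the key in m: 0 up, 0.006 right down; it springs back when let go. It starts to move at about 1.5 N and takes 5 N to press right down
- jar: amber glass jar with a dark steel lid, 56 mm across and 85 mm high, standing on the mat at the other of the two places (near edge or left edge of the frame). Origin: centre of its underside. To be left alone
- spare: another carton just like the one to be laid down (64 x 64 x 160 mm, upright), but standing on the bare desk to the left, off the mat. Origin: centre of its underside. To be left alone
- water: clear water bottle with a white label and a blue cap, 64 mm across, 220 mm high, standing at the left. Origin: centre of its underside. To be left alone
- tin: steel tin can with a white label, 74 mm across, 110 mm high, standing at the left. Origin: centre of its underside. To be left alone
- flatpack: flat cardboard pack 90 x 140 x 50 mm lying at the right. Origin: centre of its underside. To be left alone
- tape: roll of brown packing tape, 100 mm across, 45 mm high, lying flat at the near left. Origin: centre of its underside. To be left alone
- calc: desk calculator 150 x 95 x 16 mm at the right. Origin: centre of its underside. To be left alone
- stapler: black stapler, 140 mm long, 45 mm high, at the near right. Origin: centre of its underside. To be left alone
Mind the look-alikes: they are no part of the job. What is shaped like the keybox but blue or yellow is not meant.

How it is judged:
By the outcome, as a careful person would: the job done as asked, in the order asked, and still so for the second after the job is handed in, with the robot touching nothing.
It also fails if it takes over 42 s, if anything falls off the work surface, if the arm or the gripper's body presses on something with over 40 N, if the wrist force passes 120 N, or if a joint passes its speed limit or range.

ROBOT

A 6-joint arm with a two-finger parallel gripper is mounted at the origin on the work surface. World frame = base frame: x ahead of the robot, y to its left, z up, the work surface at z = 0. Lengths are in mm, angles in degrees, forces in N, time in s.
With the tool pointing down it reaches from about 150 to 775 mm from the base axis. Payload 6.1 kg.
Tool frame: the origin (TCP) lies at the very end of the fingers, on their centre line; the grasp point (between the pads) lies 19 mm behind it; z points along the fingers, y is the direction in which the jaws open and shut (so a half turn about z gives the same grasp; the last joint's range is limited). The gripper opens to 85 mm and grips with 20 to 120 N. Pads are 22 mm wide; open, the fingers measure 114 mm over their backs; the gripper's body (76 mm by 85 mm) begins 54 mm behind the grasp point. The pads swing forward as they close: fully open they stand 13 mm farther back than shut.
Start: joints at [-70.245, 7.208, -2.269, 80.523, 0, 90], TCP at [177.447, -494.086, 231.295] pointing down, gripper open.
Joint ranges: [-155.77, 155.77], [-54.66, 111.73], [-72.52, 77.12], [-102.08, 115.82], [-83.92, 84.16], [-180, 180]. Speed limits (degrees/s): [136.94, 136.94, 172.46, 180, 180, 180].

INTERFACE

Orientations are given as [roll, pitch, yaw] about the fixed x, y, z axes, in that order (R = Rz(yaw) Ry(pitch) Rx(roll)).
In Python, from bench import arm, viewer gives the robot as it stands.
- The arm moves only by the tool drive_tool, never from a script. Its argument "series" is one flat list of numbers, 7 for each row, row after row: the turn, a rotation vector about the world's x, y, z in degrees, then the shift along the world's x, y, z in mm, then the closure, from 0 (fully open) to 1 (shut). In form: [wx, wy, wz, tx, ty, tz, hand, wx, wy, wz, tx, ty, tz, hand, ...]. A call has exactly 5 rows; each row is the pose to reach, as a shift and turn from the pose commanded when the call began; what a row does not reach only later rows make up. A row lasts 1/12 s, in which the tool goes at most 41.7 mm and 7.16 degrees, less where a joint would pass 70% of its speed; a pose out of reach is approached as far as the arm can. A call with a gripper value outside its range is refused whole. The fingers move at their own pace and stop on an object; "force" is the grip in N (left out, the last holds). Time passes only in rows, so rows that repeat a pose let the fingers close, or fill a call up. It gives the time, the measured TCP pose, the force and the opening at its end, in the units of the state.
- arm.read_state(): the state, without advancing time (a new reading comes with each control period).
- viewer.snapshot(name): name is "scene" or "top" or "wrist"; returns the picture (480x640x3 uint8, red, green, blue); there is no depth.
- viewer.get_calibration(name): a dict with "K" (3x3 intrinsics, pixels), "world_from_camera" (4x4, takes a point from camera to world coordinates). Camera axes: x right, y down, z forward; pixel columns grow to the right and rows downward; lengths in mm; the calibration is good to about 2 mm. A picture is of the moment at which its call begins: read the wrist's pose just before it. get_calibration takes no time and is no camera call; for the wrist camera it gives the pose at the moment of the call.
- arm.finish_job(): hands the job in, once; it reports no verdict.
The state is a dict: "time_s": time; "joint_positions": joint angles; "qd": joint speeds; "effort": joint torques, N m; "ee_pos": TCP position; "ee_rot": TCP orientation; "force": force on the tool from outside, world axes, zero at the start; "torque": the same for the moment, N m; "opening": finger opening in mm.
Only numpy, scipy, OpenCV 4.12 (cv2) and the standard library are available. Lean on these libraries where they do the work, as an engineer would, in place of code of your own. Each camera call takes 0.05 s, during which the arm holds its last target.

## Working session

There is one attempt and no reset: what is moved stays moved. The work goes in short steps, Python scripts to look and compute and a tool call to move; the robot and the scene stay as the last step left them, time stands still between calls to the robot, and variables do not carry over. Pictures are saved under pics/ and viewed, and the job is handed in when it is done.

Besides the shell and the picture viewer there is one more tool, called after "Call:" as name(argument=value, ...) on one line, values as JSON. drive_tool: Moves the arm, as the interface text tells. Its arguments: {"type":"object","properties":{"series":{"type":"array"},"force":{"type":"number"}},"required":["series"]}

```bash
ls; mkdir -p pics; cat > h.py <<'E'
import numpy as np, cv2
from bench import arm, viewer
def save(n,f):
    im=viewer.snapshot(n); cv2.imwrite('pics/'+f,im[:,:,::-1]); return im
def ray(cal,px):
    K=np.array(cal['K']);T=np.array(cal['world_from_camera'])
    d=T[:3,:3]@np.linalg.inv(K)@np.array([px[0],px[1],1.]); return T[:3,3],d
def plane(cal,px,z):
    o,d=ray(cal,px); return o+d*(z-o[2])/d[2]
def proj(cal,p):
    K=np.array(cal['K']);T=np.linalg.inv(np.array(cal['world_from_camera']))
    c=T[:3,:3]@np.array(p)+T[:3,3]; q=K@c; return q[:2]/q[2]
E
python3 - <<'E'
from h import *
for n in ('scene','top'):
    save(n,n+'0.png'); c=viewer.get_calibration(n); print(n,np.round(c['K'],1).tolist(),np.round(c['world_from_camera'],3).tolist())
print(arm.read_state())
E
```

```text
pics
scene [[549.3, 0.0, 322.5], [0.0, 549.3, 253.1], [0.0, 0.0, 1.0]] [[0.534, 0.678, -0.505, 1209.101], [0.846, -0.431, 0.315, -436.694], [-0.004, -0.596, -0.803, 1215.632], [0.0, 0.0, 0.0, 1.0]]
top [[505.6, 0.0, 318.9], [0.0, 505.6, 247.0], [0.0, 0.0, 1.0]] [[-0.009, -0.995, 0.1, 378.12], [-1.0, 0.009, -0.003, -14.729], [0.002, -0.1, -0.995, 1343.142], [0.0, 0.0, 0.0, 1.0]]
{'time_s': 0.1, 'joint_positions': array([-7.02449518e+01,  7.23769730e+00, -2.32066822e+00,  8.05232049e+01,
       -1.35506524e-03,  9.00010687e+01]), 'qd': array([-0.01483761, -0.04641937,  0.22204252, -0.00652585,  0.03742121,
       -0.09145289]), 'effort': array([ 2.93535613e-04, -4.36903274e+01,  3.53606021e+01,  1.36994611e-02,
       -1.32107293e-04,  1.38628667e-05]), 'ee_pos': array([ 177.31986061, -493.76060899,  230.60700397]), 'ee_rot': array([-1.79918430e+02,  1.35658541e-03,  1.97539813e+01]), 'force': array([-0.58665253, -0.3542166 ,  0.00660457]), 'torque': array([ 0.01979967, -0.0426714 , -0.00580718]), 'opening': 84.96531743371655}
```

View pics/scene0.png

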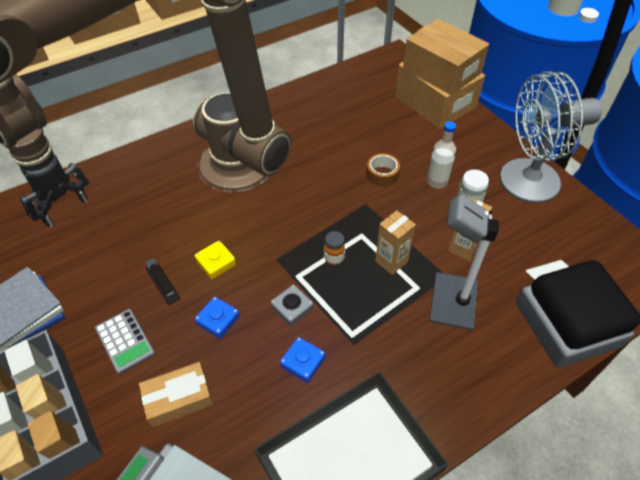

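View pics/top0.png

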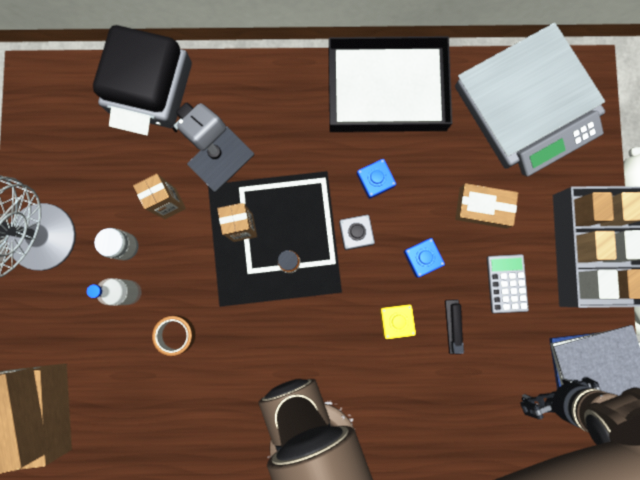

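Candidates in the top view are these:
- **Cartons:** one on the mat at (237,222), at the tape's left edge. The spare is on bare desk at (155,195), and the flat pack at (489,204).
- **Key boxes:** the grey one with a black key is at (357,232). Blue ones are at (377,178) and (425,257), and a yellow one at (398,322).

By the description I choose the carton at (237,222) and the grey box at (357,232). I'll check both with a crop and measure.

```bash
python3 - <<'E'
from h import *
t=cv2.imread('pics/top0.png'); s=cv2.imread('pics/scene0.png')
a=cv2.resize(t[165:315,200:390],None,fx=4,fy=4,interpolation=cv2.INTER_CUBIC)
cv2.imwrite('pics/c1.png',a)
b=cv2.resize(s[180:340,260:460],None,fx=3.7,fy=3.7,interpolation=cv2.INTER_CUBIC)
cv2.imwrite('pics/c2.png',b)
c=viewer.get_calibration('top')
hsv=cv2.cvtColor(t,cv2.COLOR_BGR2HSV)
m=((hsv[...,1]<40)&(hsv[...,2]>190)).astype(np.uint8)
roi=np.zeros_like(m); roi[170:280,238:340]=1; m*=roi
n,l,st,ce=cv2.connectedComponentsWithStats(m)
for i in range(1,n):
    if st[i,4]>100:
        pts=np.argwhere(l==i)[:,::-1].astype(np.float32); r=cv2.minAreaRect(pts); print(st[i],r)
        print(np.round([plane(c,p,3)[:2] for p in cv2.boxPoints(r)],1).tolist())
E
```

```text
[ 239  178   97   90 1011] ((286.78961181640625, 225.13665771484375), (86.93154907226562, 87.57264709472656), 83.55840301513672)
[[677.7, 196.5], [702.7, -38.3], [468.6, -61.7], [444.7, 169.1]]
[244 239  37  35 307] ((262.0098876953125, 254.5989990234375), (34.428287506103516, 33.13473892211914), 84.2894058227539)
[[535.8, 181.1], [543.9, 93.2], [452.3, 84.2], [444.3, 171.6]]
```

View pics/c1.png

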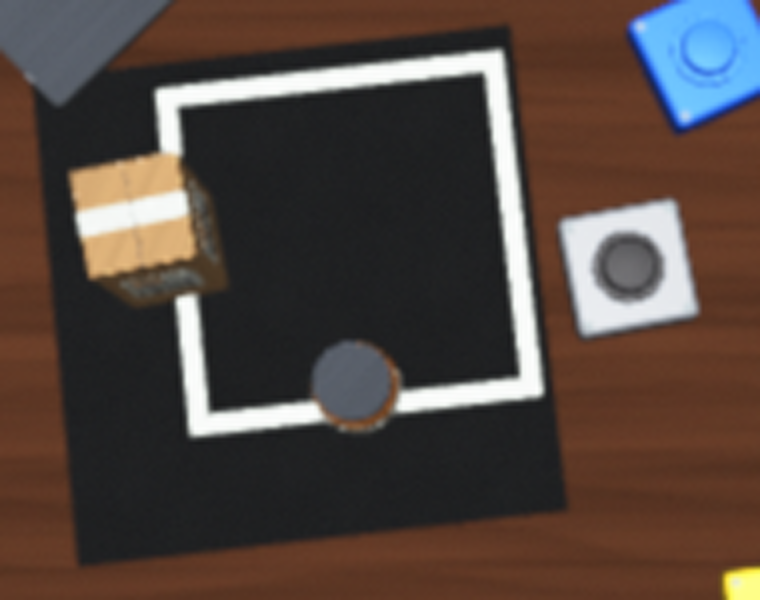

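View pics/c2.png

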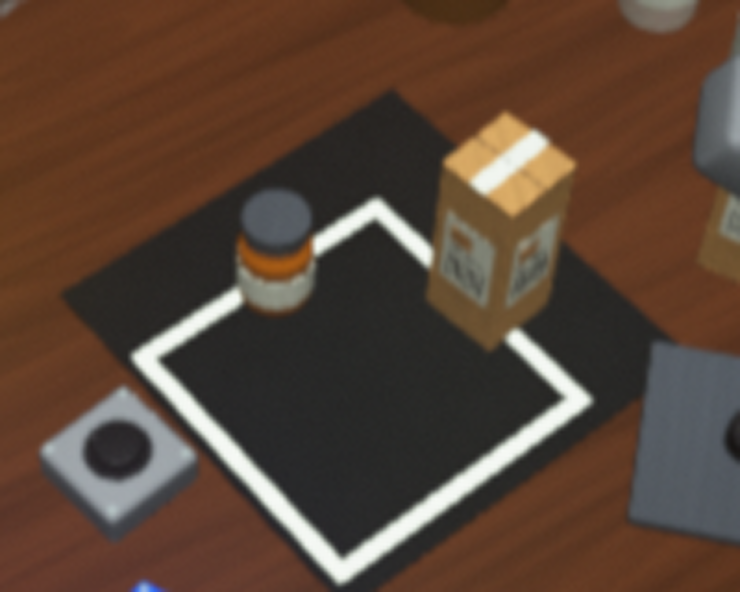

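The crops confirm the upright carton across the left tape. Its top corners in the crop are (69,172), (181,152), (196,263) and (90,279). The jar is at the near tape edge, and the black key on the grey box is at (628,264).

```bash
python3 - <<'E'
from h import *
c=viewer.get_calibration('top'); sc=viewer.get_calibration('scene')
P=lambda p,z: plane(c,(200+p[0]/4-.375,165+p[1]/4-.375),z)[:2]
fr=np.array([P(p,3) for p in [(156,90),(503,50),(543,393),(190,437)]])
print('frame',fr.round(1).tolist(),fr.mean(0)); 
e=[fr[0]-fr[1],fr[3]-fr[2],]; print('yaw', [np.degrees(np.arctan2(-v[0],v[1])) for v in e],[np.degrees(np.arctan2(v[1],v[0])) for v in (fr[0]-fr[3],fr[1]-fr[2])])
ca=np.array([P(p,163) for p in [(69,172),(181,152),(196,263),(90,279)]])
print('carton',ca.round(1).tolist(),ca.mean(0)); 
for i in range(4): v=ca[i-1]-ca[i]; print(np.linalg.norm(v),np.degrees(np.arctan2(v[1],v[0])))
print('key top',P((628,264),46))
# foot corners
print('foot', [P(p,3).round(1).tolist() for p in [(228,288),(135,306)]])
S=lambda p,z: plane(sc,(260+p[0]/3.7-.36,180+p[1]/3.7-.36),z)[:2]
print('scene key',S((118,448),46),'carton top',[S(p,163).round(1).tolist() for p in [(505,112),(575,163),(514,216),(443,163)]],'foot',[S(p,3).round(1).tolist() for p in [(427,299),(491,350),(549,303)]])
print('scene frame',[S(p,3).round(1).tolist() for p in [(593,401),(341,585),(132,355),(376,197)]])
T=lambda x,y,z: plane(c,(x,y),z)[:2].round(0)
print('spare',T(155,188,160),'tape',T(172,336,45),'reader',T(200,125,370),T(222,130,370),'bottle',T(94,291,220),'tin',T(110,242,110),'jar',T(289,260,88))
E
```

```text
frame [[677.0, 195.9], [702.4, -38.2], [470.1, -62.3], [443.0, 171.9]] [573.12896728  66.81899354]
yaw [np.float64(6.197396768456827), np.float64(6.59064864395882)] [np.float64(5.867697268082477), np.float64(5.922893973954357)]
carton [[592.5, 221.8], [603.9, 155.7], [537.6, 146.6], [528.7, 208.8]] [565.64767169 183.22144471]
65.13648429345406 -168.46183079843772
67.06253318324673 99.78408719225511
66.92580383816433 7.878869600981137
62.868979327951656 -81.84092991701542
key top [ 550.22262809 -116.80311028]
foot [[542.2, 147.0], [530.7, 208.9]]
scene key [ 556.55530992 -122.06305856] carton top [[531.6, 206.0], [593.1, 218.4], [607.4, 156.6], [545.6, 143.7]] foot [[543.8, 146.1], [605.5, 158.6], [594.7, 219.5]]
scene frame [[679.5, 193.4], [704.5, -39.0], [470.2, -62.3], [444.7, 169.1]]
spare [642. 370.] tape [285. 356.] reader [721. 216.] [710. 172.] bottle [398. 480.] tin [519. 493.] jar [472.  56.]
```

Measured in world mm:
- Frame centre about (573, 67), yaw about 6°.
- Carton centre about (567, 183), yaw about 11°, so about 5° off the frame.
- Key about (553, -119).

I'll tip along (0.19, -0.98), which puts the lying carton's centre near (589, 72). Next I move to the carton's left side with the fingers shut.

Call:
drive_tool(series=[0, 0, 5.5, 18, 35, 6, 1, 0, 0, 11, 36, 70, 12, 1, 0, 0, 16.5, 54, 105, 18, 1, 0, 0, 22, 72, 140, 24, 1, 0, 0, 27.5, 90, 175, 30, 1], force=60)

```text
time_s: 0.52
ee_pos: [267.6, -317.4, 261.2]
ee_rot: [-180.0, -0.0, 47.5]
force: [0.8, 0.4, 0.7]
opening: 25.3
```

Call:
drive_tool(series=[0, 0, 5.5, 18, 35, 6, 1, 0, 0, 11, 36, 70, 12, 1, 0, 0, 16.5, 54, 105, 18, 1, 0, 0, 22, 72, 140, 24, 1, 0, 0, 27.5, 90, 175, 30, 1])

```text
time_s: 0.93
ee_pos: [357.6, -142.2, 291.5]
ee_rot: [180.0, -0.0, 75.0]
force: [1.0, -0.4, 1.6]
opening: -0.0
```

Call:
drive_tool(series=[0, 0, 5.5, 18, 35, 2, 1, 0, 0, 11, 36, 70, 4, 1, 0, 0, 16.5, 54, 105, 6, 1, 0, 0, 22, 72, 140, 8, 1, 0, 0, 26, 90, 175, 10, 1])

```text
time_s: 1.35
ee_pos: [447.7, 33.0, 301.2]
ee_rot: [-180.0, 0.0, 101.0]
force: [1.9, -0.2, 1.0]
opening: 0.2
```

```bash
python3 - <<'E'
from h import *
s=arm.read_state(); print({k:np.round(s[k],2) for k in ('time_s','joint_positions','ee_pos','ee_rot','force','opening')})
E
```

```text
{'time_s': np.float64(1.35), 'joint_positions': array([ 4.220e+00, -4.400e-01, -1.660e+00,  8.878e+01, -1.000e-02,
        8.318e+01]), 'ee_pos': array([447.71,  33.02, 301.25]), 'ee_rot': array([-1.8000e+02,  1.0000e-02,  1.0105e+02]), 'force': array([ 1.91, -0.23,  1.03]), 'opening': np.float64(0.24)}
```

Call:
drive_tool(series=[0, 0, 0, 10, 38, 0, 1, 0, 0, 0, 28, 75, 0, 1, 0, 0, 0, 46, 112, 0, 1, 0, 0, 0, 64, 148, 0, 1, 0, 0, 0, 84, 183, 0, 1])

```text
time_s: 1.77
ee_pos: [531.5, 216.1, 301.0]
ee_rot: [-180.0, 0.0, 100.8]
force: [1.1, -0.3, 0.2]
opening: -0.1
```

Call:
drive_tool(series=[0, 0, 0, 16, 20, 0, 1, 0, 0, 0, 22, 32, -20, 1, 0, 0, 0, 22, 32, -50, 1, 0, 0, 0, 22, 32, -75, 1, 0, 0, 0, 22, 32, -90, 1])

```text
time_s: 2.18
ee_pos: [552.4, 246.0, 207.3]
ee_rot: [-179.7, 0.1, 100.8]
force: [0.7, 0.3, -0.4]
opening: 0.3
```

```bash
python3 - <<'E'
from h import *
s=arm.read_state(); print({k:np.round(s[k],2) for k in ('time_s','joint_positions','ee_pos','ee_rot','force','opening')})
save('top','top1.png'); save('scene','scene1.png')
t=cv2.imread('pics/top1.png'); s=cv2.imread('pics/scene1.png')
a=cv2.resize(t[140:290,170:370],None,fx=2,fy=2); b=cv2.resize(s[120:320,260:500],None,fx=1.5,fy=1.5)
b=cv2.copyMakeBorder(b,0,0,0,0,0)
o=np.zeros((300,770,3),np.uint8); o[:a.shape[0],:a.shape[1]]=a; o[:b.shape[0],405:405+b.shape[1]]=b
cv2.imwrite('pics/m1.png',o)
E
```

```text
{'time_s': np.float64(2.18), 'joint_positions': array([ 24.  ,  16.23,   5.88,  79.92,  -0.  , 103.2 ]), 'ee_pos': array([552.43, 245.98, 207.32]), 'ee_rot': array([-1.7974e+02,  6.0000e-02,  1.0080e+02]), 'force': array([ 0.7 ,  0.33, -0.36]), 'opening': np.float64(0.29)}
```

View pics/m1.png

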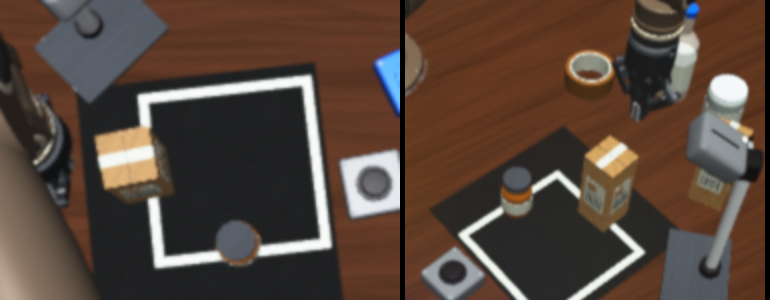

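The fingers are left of the carton and clear of everything, in line with its face. I go down to z = 130 and push along (0.19, -0.98).

Call:
drive_tool(series=[0, 0, 0, 0, 0, -25, 1, 0, 0, 0, 0, 0, -50, 1, 0, 0, 0, 0, 0, -70, 1, 0, 0, 0, 0, 0, -80, 1, 0, 0, 0, 0, 0, -80, 1])

```text
time_s: 2.7
ee_pos: [552.6, 245.5, 129.9]
ee_rot: [-179.8, 0.0, 100.7]
force: [-0.2, -0.2, -0.3]
opening: 0.3
```

Call:
drive_tool(series=[0, 0, 0, 1, -5, 0, 1, 0, 0, 0, 2, -10, 0, 1, 0, 0, 0, 3, -15, 0, 1, 0, 0, 0, 4, -20, 0, 1, 0, 0, 0, 5, -24, 0, 1])

```text
time_s: 3.12
ee_pos: [559.1, 221.7, 132.6]
ee_rot: [179.9, -0.1, 100.7]
force: [0.1, 1.8, 1.3]
opening: -0.1
```

Call:
drive_tool(series=[0, 0, 0, 0.8, -4, 0, 1, 0, 0, 0, 1.6, -8, 0, 1, 0, 0, 0, 2.4, -12, 0, 1, 0, 0, 0, 3.2, -16, 0, 1, 0, 0, 0, 4, -20, 0, 1])

```text
time_s: 3.53
ee_pos: [562.5, 201.5, 131.3]
ee_rot: [-180.0, 0.0, 100.8]
force: [0.7, 1.0, 1.7]
opening: -0.1
```

```bash
cat > look.py <<'E'
from h import *
import sys
n=sys.argv[1]
save('top','top%s.png'%n); save('scene','scene%s.png'%n)
t=cv2.imread('pics/top%s.png'%n); s=cv2.imread('pics/scene%s.png'%n)
a=cv2.resize(t[140:290,200:400],None,fx=2,fy=2); b=cv2.resize(s[120:320,260:500],None,fx=1.5,fy=1.5)
o=np.zeros((300,770,3),np.uint8); o[:,:400]=a; o[:,405:765]=b
cv2.imwrite('pics/m%s.png'%n,o)
E
python3 look.py 2
```

```text
(no output)
```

View pics/m2.png

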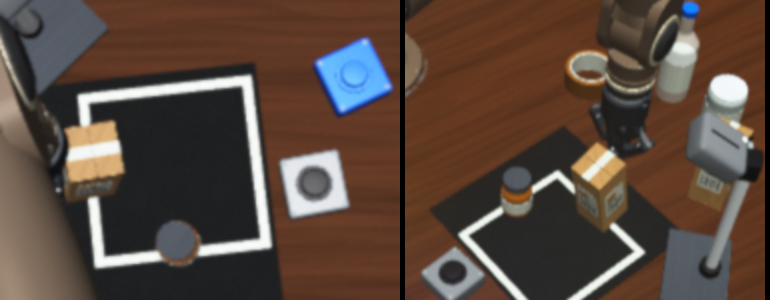

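The carton is leaning straight over its inner lower edge without sliding, so I keep pushing.

Call:
drive_tool(series=[0, 0, 0, 0.8, -4, 0, 1, 0, 0, 0, 1.6, -8, 0, 1, 0, 0, 0, 2.4, -12, 0, 1, 0, 0, 0, 3.2, -16, 0, 1, 0, 0, 0, 4, -20, 0, 1])

```text
time_s: 4.05
ee_pos: [566.5, 181.4, 131.2]
ee_rot: [-180.0, 0.0, 100.7]
force: [-0.7, -0.8, -0.1]
opening: 0.0
```

Call:
drive_tool(series=[0, 0, 0, 0.8, -4, 0, 1, 0, 0, 0, 1.6, -8, 0, 1, 0, 0, 0, 2, -10, 0, 1, 0, 0, 0, 2, -10, 0, 1, 0, 0, 0, 2, -10, 0, 1])

```text
time_s: 4.47
ee_pos: [568.5, 171.7, 131.3]
ee_rot: [-180.0, -0.0, 100.7]
force: [-0.2, 0.1, -0.1]
opening: -0.1
```

```bash
python3 look.py 3
```

```text
(no output)
```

View pics/m3.png

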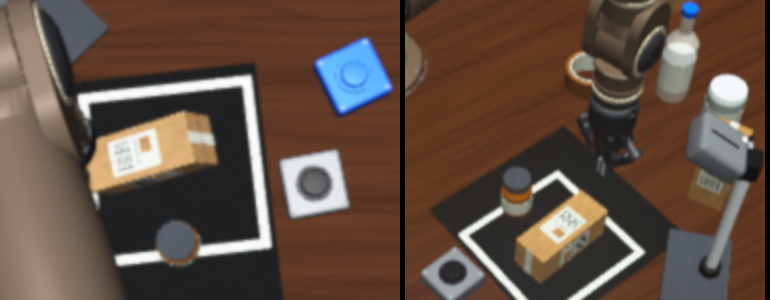

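The carton has fallen into the frame. I raise the tool, move it towards the key and look without the arm in the way.

Call:
drive_tool(series=[0, 0, 0, 0, 0, 30, 1, 0, 0, 0, 0, 0, 65, 1, 0, 0, 0, -2, -20, 95, 1, 0, 0, 0, -4, -55, 105, 1, 0, 0, 0, -6, -95, 105, 1])

```text
time_s: 4.98
ee_pos: [563.8, 77.7, 240.0]
ee_rot: [179.6, 0.0, 101.0]
force: [1.3, -0.6, -0.1]
opening: 0.3
```

Call:
drive_tool(series=[0, 0, 0, -1, -40, 0, 1, 0, 0, 0, -2, -80, 0, 1, 0, 0, 0, -3, -120, 0, 1, 0, 0, 0, -5, -160, 0, 1, 0, 0, 0, -7, -196, -5, 1])

```text
time_s: 5.4
ee_pos: [555.5, -121.1, 232.3]
ee_rot: [179.9, 0.1, 100.8]
force: [0.6, -0.0, -0.1]
opening: -0.1
```

Call:
drive_tool(series=[0, 0, 0, -40, 0, -20, 1, 0, 0, 0, -80, 0, -20, 1, 0, 0, 0, -100, 0, -20, 1, 0, 0, 0, -100, 0, -20, 1, 0, 0, 0, -100, 0, -20, 1])

```text
time_s: 5.82
ee_pos: [455.0, -119.1, 211.9]
ee_rot: [179.9, 0.0, 100.7]
force: [0.7, -1.1, -1.1]
opening: 0.4
```

```bash
python3 look.py 4; python3 - <<'E'
from h import *
s=arm.read_state(); print(s['time_s'],s['ee_pos'],s['ee_rot'],s['force'])
cal=viewer.get_calibration('wrist'); save('wrist','w4.png'); np.savez('w4.npz',K=cal['K'],T=cal['world_from_camera'])
print(proj(cal,(553,-119,46)))
t=cv2.imread('pics/top4.png'); cv2.imwrite('pics/t4z.png',cv2.resize(t[165:315,200:390],None,fx=4,fy=4,interpolation=cv2.INTER_CUBIC))
E
```

```text
5.9167 [ 456.42749306 -119.04718045  211.70085255] [1.79918601e+02 3.16273026e-02 1.00777932e+02] [ 1.09696173 -0.31428127 -0.17196243]
[443.34702842 240.28341039]
```

View pics/t4z.png

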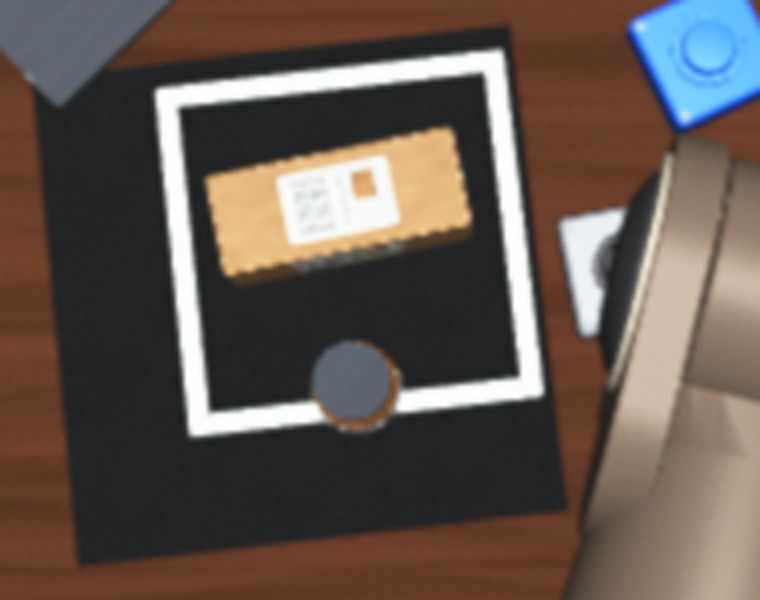

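View pics/m4.png

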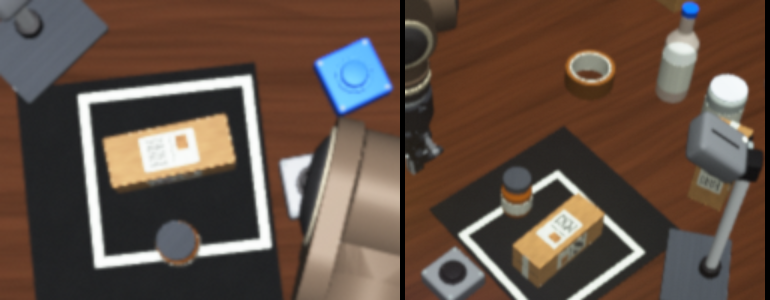

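View pics/w4.png

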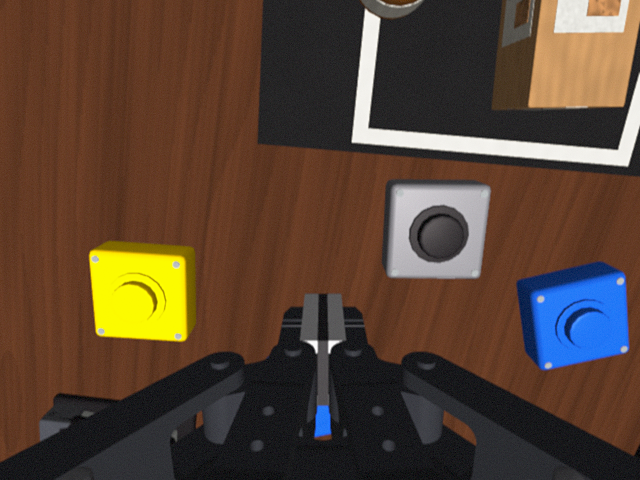

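The carton lies on its side well inside the tape. Its top-face crop corners are about (206,176), (452,128), (470,235) and (226,277). The jar hasn't moved. The wrist view has the grey box's key at (441,236), and my estimate projects to (443,240), within about 2 mm. Now I press the key.

Call:
drive_tool(series=[0, 0, 0, 33, 0, 0, 1, 0, 0, 0, 66, 0, -20, 1, 0, 0, 0, 90, 0, -50, 1, 0, 0, 0, 98, 0, -85, 1, 0, 0, 0, 98, 0, -120, 1])

```text
time_s: 6.38
ee_pos: [557.2, -118.7, 89.4]
ee_rot: [179.9, 0.0, 100.9]
force: [0.5, -0.9, -0.6]
opening: -0.3
```

Call:
drive_tool(series=[0, 0, 0, 0, 0, -15, 1, 0, 0, 0, 0, 0, -25, 1, 0, 0, 0, 0, 0, -32, 1, 0, 0, 0, 0, 0, -34, 1, 0, 0, 0, 0, 0, -34, 1])

```text
time_s: 6.8
ee_pos: [554.2, -119.1, 57.8]
ee_rot: [179.9, 0.0, 100.8]
force: [-0.3, 0.7, 0.1]
opening: 0.4
```

Call:
drive_tool(series=[0, 0, 0, 0, 0, -4, 1, 0, 0, 0, 0, 0, -8, 1, 0, 0, 0, 0, 0, -12, 1, 0, 0, 0, 0, 0, -14, 1, 0, 0, 0, 0, 0, -14, 1])

```text
time_s: 7.22
ee_pos: [554.0, -119.2, 43.6]
ee_rot: [179.9, 0.0, 100.8]
force: [0.8, 0.1, 2.2]
opening: 0.2
```

Call:
drive_tool(series=[0, 0, 0, 0, 0, -2, 1, 0, 0, 0, 0, 0, -4, 1, 0, 0, 0, 0, 0, -5, 1, 0, 0, 0, 0, 0, -5, 1, 0, 0, 0, 0, 0, -5, 1])

```text
time_s: 7.63
ee_pos: [554.0, -119.2, 39.9]
ee_rot: [179.9, 0.0, 100.8]
force: [-3.1, 1.1, 12.6]
opening: 0.1
```

The force is 12.6 N at z = 39.9, so the key is at its stop. I hold it there with 1 mm more, then let it come up.

Call:
drive_tool(series=[0, 0, 0, 0, 0, -1, 1, 0, 0, 0, 0, 0, -1, 1, 0, 0, 0, 0, 0, -1, 1, 0, 0, 0, 0, 0, -1, 1, 0, 0, 0, 0, 0, -1, 1])

```text
time_s: 8.05
ee_pos: [554.1, -119.3, 39.8]
ee_rot: [179.9, 0.1, 100.8]
force: [-4.4, 1.2, 18.0]
opening: 0.2
```

Call:
drive_tool(series=[0, 0, 0, 0, 0, 4, 1, 0, 0, 0, 0, 0, 12, 1, 0, 0, 0, 0, 0, 25, 1, 0, 0, 0, 0, 0, 50, 1, 0, 0, 0, 0, 0, 80, 1])

```text
time_s: 8.47
ee_pos: [551.5, -118.7, 116.1]
ee_rot: [-179.7, -0.1, 100.8]
force: [-0.0, -0.3, 0.4]
opening: -0.2
```

Call:
drive_tool(series=[0, 0, 0, -20, 0, 30, 1, 0, 0, 0, -55, 0, 50, 1, 0, 0, 0, -90, -20, 60, 1, 0, 0, 0, -120, -40, 60, 1, 0, 0, 0, -150, -50, 60, 1])

```text
time_s: 8.88
ee_pos: [402.1, -170.0, 178.0]
ee_rot: [180.0, 0.1, 100.8]
force: [0.3, -0.2, 0.1]
opening: -0.0
```

Call:
drive_tool(series=[0, 0, 0, -20, -30, 10, 1, 0, 0, 0, -40, -60, 20, 1, 0, 0, 0, -50, -80, 20, 1, 0, 0, 0, -50, -80, 20, 1, 0, 0, 0, -50, -80, 20, 1])

```text
time_s: 9.3
ee_pos: [352.6, -249.7, 197.2]
ee_rot: [-180.0, -0.0, 100.6]
force: [-0.4, 0.3, 0.1]
opening: 0.3
```

```bash
python3 look.py 5; python3 - <<'E'
from h import *
s=arm.read_state(); print(s['time_s'],s['ee_pos'],s['force'])
c=viewer.get_calibration('top'); P=lambda p,z: plane(c,(200+p[0]/4-.375,165+p[1]/4-.375),z)[:2]
t=cv2.imread('pics/top5.png'); a=cv2.resize(t[165:315,200:390],None,fx=4,fy=4,interpolation=cv2.INTER_CUBIC); cv2.imwrite('pics/t5z.png',a)
th=np.radians(6.1); R=np.array([[np.cos(th),np.sin(th)],[-np.sin(th),np.cos(th)]])
for p in [(206,176),(452,128),(470,235),(226,277)]: print('station xy of corner',(R@(P(p,67)-np.array([573,67]))).round(1))
# changed pixels vs first top view
d=cv2.absdiff(t,cv2.imread('pics/top0.png')).max(2)>40
n,l,st,ce=cv2.connectedComponentsWithStats(d.astype(np.uint8))
print([st[i].tolist() for i in range(1,n) if st[i,4]>12])
E
```

```text
9.4 [ 353.28895981 -248.6042878   196.9351098 ] [-0.52760138  0.95608438 -0.91091812]
station xy of corner [42.6 82.5]
station xy of corner [ 55.4 -77.2]
station xy of corner [-14.7 -80.7]
station xy of corner [-23.6  76.5]
[[251, 196, 67, 39, 1776], [217, 203, 39, 38, 1031], [361, 267, 181, 213, 16148], [496, 377, 144, 103, 4759], [219, 379, 139, 101, 7291], [302, 431, 14, 11, 79], [576, 457, 64, 23, 657]]
```

View pics/t5z.png

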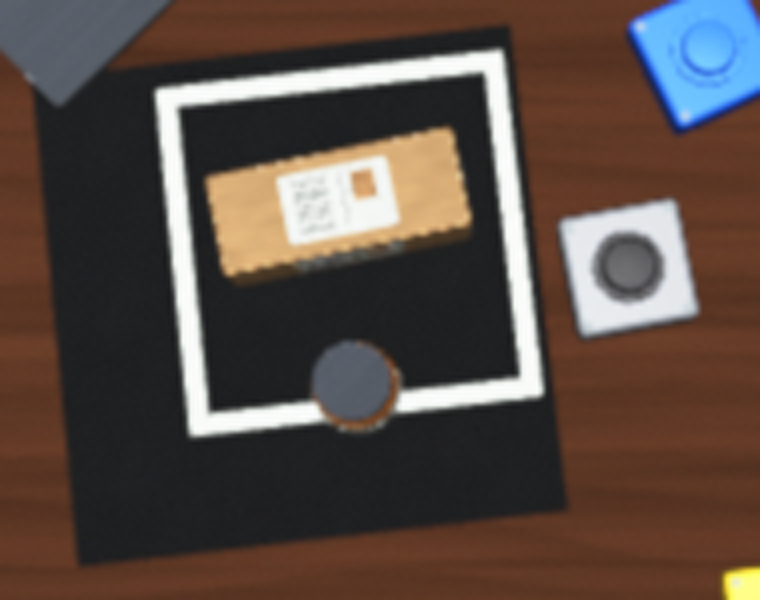

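View pics/scene5.png

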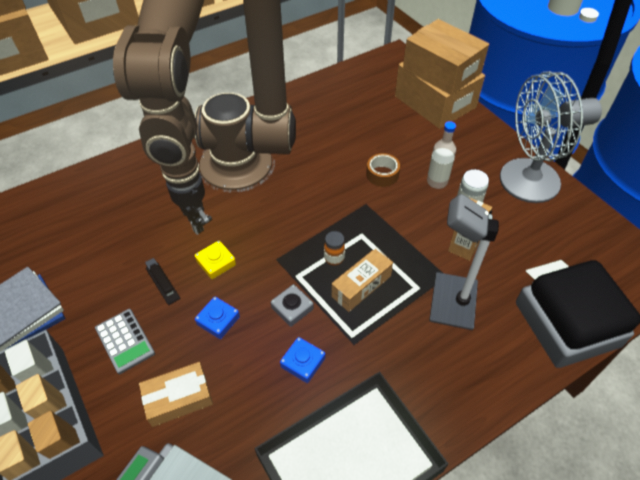

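The carton lies inside the tape, the key is up, nothing else has moved and the arm is clear. I hand the job in.

```bash
python3 -c "
from bench import arm
print(arm.finish_job())"
```

```text
the job is handed in; nothing more can be done
None
```

The carton was pushed over near its top and lies on its side inside the taped frame. I then pressed the key on the grey box right down, let it come up, and handed the job in at about 9.4 s.

- **Carton:** in the last top view its corners are at most 55 mm in x and 83 mm in y from the frame's centre. The inside edge of the tape is at 105 mm.
- **Key:** it stopped hard at z = 39.8 mm, where the force rose from 12.6 to 18 N. The force was back to about zero after release.
- **Everything else:** in the top view, only the carton and the areas the arm covers changed from the first picture. The arm was clear of everything when I handed in.
- **Disagreements:** the top and scene cameras differed by about 8 mm on the key's position. I used the average, and the wrist camera agreed with it to about 2 mm.
- **Not confirmed:** no picture shows whether the reader recorded the carton. That rests on the key's travel and force.

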